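# Release the ratchet and close the lathe's chuck guard

### The arm

A 6-joint arm with a two-finger parallel gripper is mounted at the origin on the work surface. World frame = base frame: x ahead of the robot, y to its left, z up, the work surface at z = 0. Lengths are in m, angles in rad, forces in N, time in s.
With the tool pointing down it reaches from about 0.3 to 0.875 m from the base axis. Payload 6.4 kg.
Tool frame: the origin (TCP) lies at the very end of the fingers, on their centre line; the grasp point (between the pads) lies 19 mm behind it; z points along the fingers, y is the line along which they close (so a half turn about z gives the same grasp; the last joint's range is limited). The gripper opens to 85 mm and grips with 20 to 120 N. Pads are 22 mm wide; open, the fingers measure 114 mm over their backs; the gripper's body (76 mm by 85 mm) begins 54 mm behind the grasp point. The pads swing forward as they close: fully open they stand 13 mm farther back than shut.
Start: joints at [-1.395, 0.181, 1.607, -0, 1.354, -0.206], TCP at [0.214, -0.534, 0.231] pointing down, gripper open.
Joint ranges: [-2.99, 2.99], [-0.89, 2.07], [0.3, 2.58], [-1.14, 4.28], [0, 2.63], [-3.12, 3.12]. Speed limits (rad/s): [2.57, 2.57, 3.01, 3.14, 3.14, 3.14].

### API

Orientations are given as a unit quaternion [w, x, y, z].
In Python, from bench import ctrl, camera, calibration, order, outline_of gives the robot as it stands.
- The arm moves only by the tool move_arm, never from a script. Its argument "series" is a list that holds one entry, the list of rows, each a list of 5 numbers: the opening, from 0 (shut) to 1 (fully open), then the shift along the tool's x, y, z in mm, then the turn about the tool's z in rad. A call has exactly 10 rows; each row is the pose to reach, as a shift and turn from the pose commanded when the call began, along the tool's axes at that moment; what a row does not reach only later rows make up. A row lasts 1/12 s, in which the tool goes at most 41.7 mm and 7.16 degrees, less where a joint would pass 70% of its speed; a pose out of reach is approached as far as the arm can. A call with a gripper value outside its range is refused whole. The fingers move at their own pace and stop on an object; the grip force is fixed at half the most. Time passes only in rows, so rows that repeat a pose let the fingers close, or fill a call up. It gives the time, the measured TCP pose, the force, the opening and the grip force at its end, in the units of the state.
- ctrl.get_obs(): the state, without advancing time (a new reading comes with each control period).
- camera(name): name is "scene" or "top"; returns (picture, depth): 480x640x3 uint8, blue, green, red; 480x640 float32, m along the optical axis (not along the pixel's ray), 0 where there is no reading.
- calibration(name): a dict with "intrinsics" (3x3 intrinsics, pixels), "k1" (the pictures are not rectified: a ray, as slopes to the right and down, at radius r is drawn at 1 + k1 r^2 times it, then the intrinsics apply), "rvec" (rotation vector, rad) and "tvec" (3), from world to camera coordinates, as OpenCV has them. Camera axes: x right, y down, z forward; pixel columns grow to the right and rows downward; lengths in m; the calibration is good to about 2 mm. A picture is of the moment at which its call begins. calibration takes no time and is no camera call.
- order.hand_in(): hands the job in; it is judged then, once.
Trained networks look in the newest picture that a camera, given by its name, has taken for a name from the list of things; names that differ only in an ending like _2 or _b are one class to them, and where a whole thing is asked for, a point or a joint stands for the part that bears it (a point fixed in the world has none). Each returns a list of dicts, best first, with "conf" (0 to 1); they miss things now and then, are a little off and sometimes report something else, mostly with a low value. They report only what shows in the picture. A call takes as long as a camera call.
- outline_of(target, camera): "region" (480x640 bool, what is visible of it) and "bbox" ([centre column, centre row, width, height] in pixels, round what is visible of it).
The state is a dict: "time_s": time; "q": joint angles; "dq": joint speeds; "joint_efforts": joint torques, N m; "eef_pos": TCP position; "eef_rot": TCP orientation; "wrist_force": force on the tool from outside, world axes, zero at the start; "torque": the same for the moment, N m; "opening": opening from 0.0 (shut) to 1.0 (fully open); "grasp_force": force on a finger pad.
Only numpy, scipy, OpenCV 4.12 (cv2) and the standard library are available. Lean on these libraries where they do the work, as an engineer would, in place of code of your own. Each camera call takes 0.05 s, during which the arm holds its last target. There are 200 camera calls.

### The job

Get the small lathe ready to run: press the thumb tab of the ratchet pawl right down so that the pawl comes free of the toothed wheel and stays free, then push the raised chuck guard (it has a black bar along its front edge) down until it is fully closed. Only press and push: do not lift the guard, do not force it past its teeth while the pawl is still engaged, and leave everything standing around the lathe where it is.

Things in the scene. Friction and masses are not known exactly. Their poses are not given: they have to be found in the camera images.
- lathe: Small yellow bench lathe, 440 mm long along its y, fixed. Origin on the bench under the spindle, at the headstock's chuck-side face. x points to its rear (away from the robot), y to the headstock end, z up; turned up to 0.25 rad. Headstock: box, x -55 to 85, y 0 to 140 mm, top at 130 mm. Chuck (72 mm across), carriage (y -135 mm) and tailstock (y -245 mm) are no higher than 135 mm.
- guard (a joint): Angle of the chuck guard, rad: 0 = raised, arms 0.85 above level; grows as it comes down to the front; 0.85 = fully closed, level, on its stop. Starts at 0 to 0.15. The hinge is stiff: the guard stays where left and must be pushed all the way, 1 to 6 N at the bar. With the pawl engaged the teeth stop it at 0.20; more teeth follow at 0.42 and 0.64.
- pawl (a joint): Angle of the ratchet pawl, rad: 0 = nose fully in the teeth (starts at 0 to 0.03), 0.40 = tab fully down on its stop; grows as the tab is pressed down. From 0.20 up the nose is clear of the teeth. The pivot is stiff, without a spring: it stays where left. Pressing takes about 3 N at the tab.
- pawl_tab (a point): Centre of the top face of the pawl's dark steel thumb tab, 30 mm (x) by 32 mm (y), 6 mm thick, 230 mm above the bench over the headstock's front. The pawl is a see-saw: its pivot axis, along the lathe's y, lies 40 mm behind (+x) and 15 mm below this point. Pressing the tab straight down some 16 mm brings it to its stop and lifts the nose out of the toothed wheel behind.
- push_bar (a point): Middle of the axis of the guard's front push bar: black, round, 16 mm thick, 100 mm long along the lathe's y, at the front edge of the clear shield, 130 mm from the hinge axis. Raised it is 257 to 273 mm above the bench, closed 175 mm. A clear plate 50 mm deep hangs from it; its upper side is free to be pushed. It is 110 mm from the tab along the lathe's y.
- guard_hinge (a point): Point on the guard's hinge axis (along the lathe's y), level with the push bar's middle along y; 175 mm above the bench at the rear of the headstock. It does not move; the push bar runs round it on a 130 mm radius.
- chuck_key: Bystander, to be left alone: T-shaped steel chuck key, 75 x 60 mm, 12 mm thick, lying on the bench in front of the lathe. Origin at its underside.
- oil_bottle: Bystander, to be left alone: white plastic oil bottle, 48 mm across, 120 mm tall, standing in front of the headstock's left part. Origin at its underside.
- tin: Bystander, to be left alone: small aluminium tin, 34 mm across, 24 mm tall, standing on top of the headstock. Origin at its underside.
- brush: Bystander, to be left alone: hand brush, 170 mm long, lying in front of the headstock. Origin at its underside.
- spanner: Bystander, to be left alone: steel spanner, 150 mm long, lying in front of the lathe bed. Origin at its underside.
- blank: Bystander, to be left alone: wooden turning blank, 35 x 120 x 35 mm, lying behind the lathe. Origin at its underside.
- mug: Bystander, to be left alone: white cup, 68 mm across, 80 mm tall, standing in front of the tailstock end. Origin at its underside.

How it is judged:
By the outcome, as a careful person would: the job done as asked, in the order asked, and still so for the second after the job is handed in, with the robot touching nothing.
It also fails if it takes over 43 s, if anything falls off the work surface, if the arm or the gripper's body presses on something with over 40 N, if the wrist force passes 120 N, or if a joint passes its speed limit or range.

## Working session

There is one attempt and no reset: what is moved stays moved. The work goes in short steps, Python scripts to look and compute and a tool call to move; the robot and the scene stay as the last step left them, time stands still between calls to the robot, and variables do not carry over. Pictures are saved under pics/ and viewed, at most 10 in all, crops included, and the job is handed in when it is done.

Besides the shell and the picture viewer there is one more tool, called after ">>>" in YAML: its name, and indented under it one key for each argument. move_arm: Moves the arm, as the interface text tells. Its arguments: {"type":"object","properties":{"series":{"type":"array","items":{"type":"array","items":{"type":"array","items":{"type":"number"}}}}},"required":["series"]}

```bash
mkdir -p pics
cat > h.py <<'E'
import numpy as np, cv2
from bench import ctrl, camera, calibration, order, outline_of
def world(name, depth, mask):
    c=calibration(name); K=np.array(c["intrinsics"]); R,_=cv2.Rodrigues(np.array(c["rvec"],float)); t=np.array(c["tvec"],float).ravel()
    v,u=np.nonzero(mask&(depth>0)); z=depth[v,u]
    p=cv2.undistortPoints(np.c_[u,v].astype(np.float64)[:,None],K,np.array([c["k1"],0,0,0.]))[:,0]
    return (np.c_[p,np.ones(len(p))]*z[:,None]-t)@R, np.c_[u,v]
E
python3 - <<'E'
from h import *
for n in("scene","top"):
    im,d=camera(n); cv2.imwrite(f"pics/{n}0.png",im); np.save(f"{n}0.npy",d)
    for t in("pawl_tab","push_bar","tin","lathe","oil_bottle"):
        for r in outline_of(t,n)[:2]:
            P,_=world(n,d,r["region"])
            if len(P): print(n,t,round(r["conf"],2),np.round(r["bbox"]),len(P),np.round(np.median(P,0),3),np.round(np.percentile(P,[2,98],axis=0),3).tolist())
o=ctrl.get_obs();print(o["eef_pos"],o["eef_rot"],o["time_s"])
E
```

```text
scene pawl_tab 0.71 [313. 282. 154. 151.] 10820 [0.665 0.043 0.127] [[0.584, -0.215, 0.016], [0.718, 0.207, 0.265]]
scene pawl_tab 0.7 [355. 265.  38.  33.] 441 [0.616 0.116 0.221] [[0.467, -0.0, -0.001], [0.677, 0.131, 0.231]]
scene push_bar 0.76 [316. 261.  64. 105.] 2671 [0.649 0.021 0.213] [[0.592, -0.036, 0.154], [0.712, 0.127, 0.27]]
scene tin 0.69 [371. 296.  14.  22.] 231 [0.61  0.166 0.151] [[0.592, 0.14, 0.129], [0.622, 0.18, 0.155]]
scene lathe 0.6 [315. 280. 153. 150.] 11032 [0.664 0.042 0.126] [[0.58, -0.217, 0.004], [0.718, 0.207, 0.265]]
scene oil_bottle 0.6 [440. 320.  23.  42.] 685 [0.496 0.279 0.067] [[0.471, 0.248, 0.003], [0.506, 0.296, 0.119]]
top pawl_tab 0.57 [250. 220.  15.  56.] 556 [0.608 0.114 0.224] [[0.567, 0.097, 0.131], [0.671, 0.13, 0.234]]
top push_bar 0.94 [280. 214.  92.  73.] 2908 [0.623 0.012 0.233] [[0.558, -0.037, 0.162], [0.704, 0.131, 0.273]]
top tin 0.61 [232. 234.  19.  14.] 199 [0.603 0.16  0.154] [[0.588, 0.146, 0.134], [0.618, 0.177, 0.158]]
top tin 0.4 [281. 218.  95.  72.] 2984 [0.62  0.01  0.233] [[0.556, -0.038, 0.158], [0.702, 0.118, 0.273]]
top lathe 0.8 [314. 217. 197.  74.] 10234 [0.632 0.009 0.13 ] [[0.561, -0.224, 0.019], [0.708, 0.194, 0.271]]
top oil_bottle 0.64 [194. 286.  23.  15.] 455 [0.484 0.261 0.081] [[0.462, 0.246, 0.018], [0.504, 0.284, 0.122]]
[ 0.21422816 -0.53360457  0.23127805] [-2.08473178e-05  9.81840657e-01  1.89707467e-01 -1.65779252e-05] 0.6
```

View pics/scene0.png

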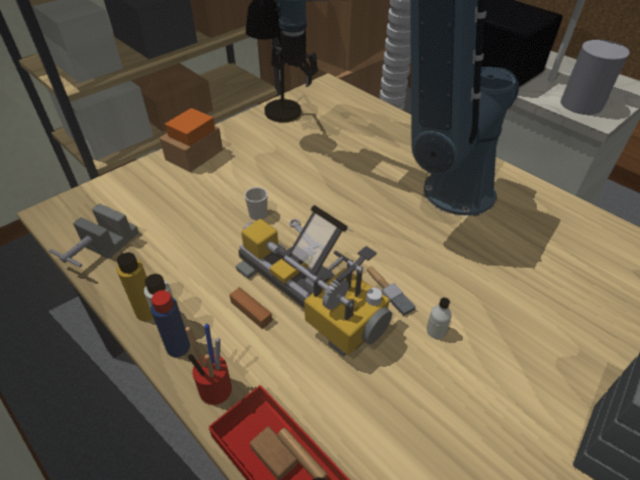

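View pics/top0.png

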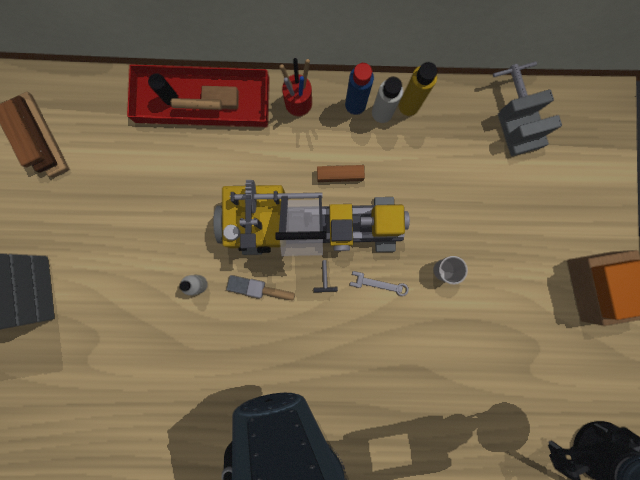

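The scene view shows the raised guard (bar near 327,217) and the tab (near 366,253). In the top view the tab is near (249,243), the bar spans (277–325, 233), and the tin is at (231,233).

Run:
```python
from h import *
for n in("top","scene"):
    im=cv2.imread(f"pics/{n}0.png"); d=np.load(f"{n}0.npy")
    P,uv=world(n,d,np.ones_like(d,bool)); g=im[uv[:,1],uv[:,0]].mean(1)
    box=(P[:,0]>.5)&(P[:,0]<.75)&(P[:,1]>-.1)&(P[:,1]<.22)
    for nm,m in (("tab",box&(P[:,2]>.218)&(P[:,2]<.24)&(P[:,1]>.085)&(P[:,0]<.62)),("bar",box&(P[:,2]>.25)&(P[:,2]<.29)&(g<50)&(P[:,1]<.08)),("headtop",box&(abs(P[:,2]-.13)<.006)&(P[:,1]>.06))):
        Q=P[m]
        if len(Q)<8: print(n,nm,len(Q));continue
        r=cv2.minAreaRect((Q[:,:2]*1000).astype(np.float32))
        print(n,nm,len(Q),np.round(np.median(Q,0),3),np.round(np.percentile(Q,[3,97],axis=0),3).tolist(),np.round(cv2.boxPoints(r)).tolist(),uv[m].mean(0).round())
    if n=="top": cv2.imwrite("pics/c.png",cv2.resize(im[170:270,200:340],None,fx=5.5,fy=5.5,interpolation=cv2.INTER_CUBIC))
```

```text
top tab 337 [0.587 0.113 0.23 ] [[0.567, 0.097, 0.22], [0.618, 0.128, 0.234]] [[566.0, 130.0], [567.0, 96.0], [619.0, 97.0], [618.0, 131.0]] [248. 236.]
top bar 387 [0.59  0.004 0.271] [[0.582, -0.043, 0.266], [0.597, 0.05, 0.275]] [[581.0, 52.0], [583.0, -45.0], [608.0, -45.0], [606.0, 53.0]] [300. 235.]
top headtop 2340 [0.644 0.114 0.13 ] [[0.579, 0.064, 0.126], [0.71, 0.199, 0.134]] [[571.0, 205.0], [578.0, 55.0], [718.0, 61.0], [711.0, 211.0]] [249. 215.]
scene tab 236 [0.591 0.114 0.228] [[0.569, 0.099, 0.219], [0.618, 0.129, 0.231]] [[565.0, 128.0], [568.0, 95.0], [622.0, 101.0], [619.0, 133.0]] [364. 256.]
scene bar 186 [0.596 0.011 0.269] [[0.589, -0.038, 0.264], [0.601, 0.053, 0.272]] [[586.0, 54.0], [592.0, -43.0], [604.0, -42.0], [599.0, 54.0]] [330. 219.]
scene headtop 1938 [0.66  0.151 0.129] [[0.585, 0.067, 0.125], [0.715, 0.204, 0.134]] [[574.0, 207.0], [580.0, 55.0], [720.0, 60.0], [714.0, 212.0]] [351. 309.]
```

View pics/c.png

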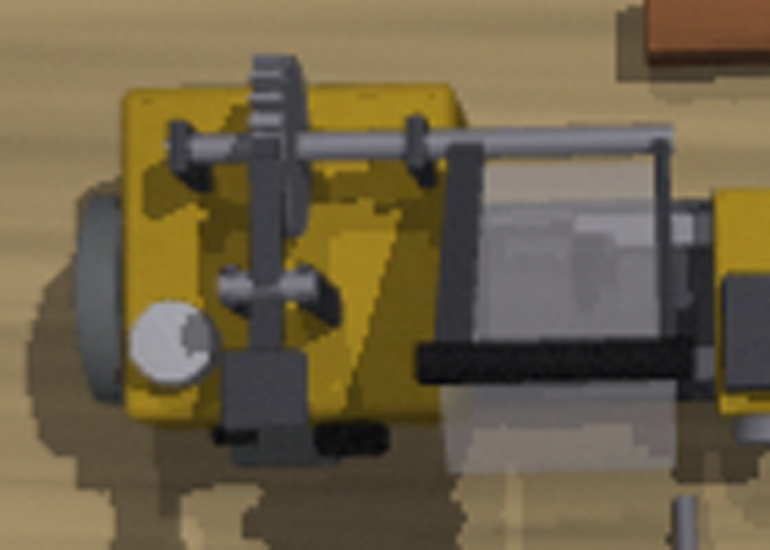

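The tab centre is at about (0.580, 0.113, 0.230). The bar axis is at about (0.592, 0.006, 0.267), so the guard is at about 0.06 rad. Lathe yaw is about 0.04. These agree with the given heights, the 110 mm spacing and the sizes. I'll raise the arm, shut the fingers and travel.

>>> move_arm:
  series:
    - [[0,0,0,-40,0],[0,10,-8,-80,0.1],[0,40,-32,-110,0.2],[0,71,-57,-110,0.3],[0,102,-82,-110,0.34],[0,133,-107,-110,0.34],[0,164,-131,-110,0.34],[0,195,-156,-110,0.34],[0,226,-181,-110,0.34],[0,257,-206,-110,0.34]]

```text
time_s: 1.43
eef_pos: [0.3765, -0.2449, 0.3416]
eef_rot: [0.0, 1.0, 0.021, 0.0]
wrist_force: [1.6, -0.1, -1.0]
opening: 0.003
grasp_force: 0.0
```

>>> move_arm:
  series:
    - [[0,22,-35,0,0],[0,44,-70,0,0],[0,66,-105,0,0],[0,88,-140,0,0],[0,109,-175,0,0],[0,131,-210,0,0],[0,153,-245,0,0],[0,175,-280,0,0],[0,197,-315,0,0],[0,218,-351,0,0]]

```text
time_s: 2.27
eef_pos: [0.5799, 0.1152, 0.3414]
eef_rot: [0.0, 1.0, 0.021, 0.0]
wrist_force: [0.5, -1.3, 0.0]
opening: 0.003
grasp_force: 0.0
```

>>> move_arm:
  series:
    - [[0,0,0,20,0],[0,0,0,40,0],[0,0,0,60,0],[0,0,0,75,0],[0,0,0,85,0],[0,0,0,92,0],[0,0,0,97,0],[0,0,0,97,0],[0,0,0,97,0],[0,0,0,97,0]]

```text
time_s: 3.1
eef_pos: [0.5798, 0.113, 0.2455]
eef_rot: [0.0, 1.0, 0.021, 0.001]
wrist_force: [0.5, -0.8, 0.2]
opening: 0.006
grasp_force: 0.0
```

Run:
```python
from h import *
A,_=camera("scene");B,_=camera("top")
f=lambda a,x,y,w,h:cv2.resize(a[y:y+h,x:x+w],(400,400))
cv2.imwrite("pics/d.png",np.hstack([f(A,280,180,130,130),f(B,190,160,130,130)]))
o=ctrl.get_obs();print(o["eef_pos"],o["wrist_force"])
```

```text
[0.57966601 0.11301973 0.24533176] [ 0.15989381 -0.20327852 -0.37409947]
```

View pics/d.png

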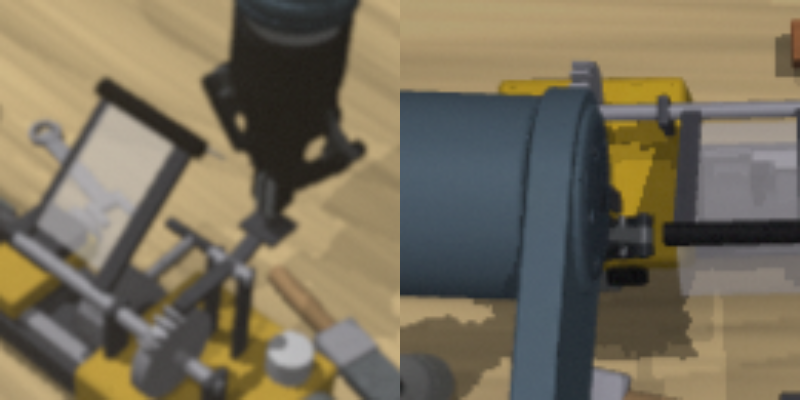

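The fingertips are just above the tab (crop 270,225). The gripper knuckle passes near the bar's end, so I'll shift 7 mm away from the bar and press.

>>> move_arm:
  series:
    - [[0,-2,-7,0,0],[0,-2,-7,4,0],[0,-2,-7,8,0],[0,-2,-7,12,0],[0,-2,-7,15,0],[0,-2,-7,18,0],[0,-2,-7,20,0],[0,-2,-7,22,0],[0,-2,-7,24,0],[0,-2,-7,24,0]]

```text
time_s: 4.03
eef_pos: [0.5757, 0.12, 0.2195]
eef_rot: [-0.0, 1.0, 0.021, -0.002]
wrist_force: [-3.6, 0.4, 2.8]
opening: 0.001
grasp_force: 1.9
```

>>> move_arm:
  series:
    - [[0,0,0,1,0],[0,0,0,1.5,0],[0,0,0,2,0],[0,0,0,2.5,0],[0,0,0,3,0],[0,0,0,3.5,0],[0,0,0,4,0],[0,0,0,4,0],[0,0,0,4,0],[0,0,0,4,0]]

```text
time_s: 4.87
eef_pos: [0.5757, 0.12, 0.2161]
eef_rot: [0.0, 1.0, 0.021, -0.001]
wrist_force: [-7.4, -0.3, 5.0]
opening: -0.0
grasp_force: 3.7
```

>>> move_arm:
  series:
    - [[0,0,0,0.5,0],[0,0,0,1,0],[0,0,0,1.5,0],[0,0,0,2,0],[0,0,0,2.5,0],[0,0,0,3,0],[0,0,0,3,0],[0,0,0,3,0],[0,0,0,3,0],[0,0,0,3,0]]

```text
time_s: 5.7
eef_pos: [0.5758, 0.1201, 0.2154]
eef_rot: [0.0, 1.0, 0.021, -0.001]
wrist_force: [-13.0, -1.5, 17.2]
opening: 0.0
grasp_force: 10.4
```

The force rose with almost no travel, so the tab is on its stop. I'll lift off, move toward the bar and check.

>>> move_arm:
  series:
    - [[0,0,0,-5,0],[0,0,0,-20,0],[0,0,0,-50,0],[0,0,0,-90,0],[0,0,0,-125,0],[0,0,30,-125,0],[0,0,70,-125,0],[0,0,108,-125,0],[0,0,116,-125,0],[0,0,116,-125,0]]

```text
time_s: 6.53
eef_pos: [0.5821, 0.0014, 0.3378]
eef_rot: [0.0, 1.0, 0.019, 0.0]
wrist_force: [-1.0, 0.8, 0.9]
opening: 0.004
grasp_force: 0.0
```

Run:
```python
from h import *
A,d=camera("scene");np.save("s1.npy",d)
P,uv=world("scene",d,np.ones_like(d,bool)); g=A[uv[:,1],uv[:,0]].mean(1)
m=(P[:,0]>.55)&(P[:,0]<.61)&(P[:,1]>.098)&(P[:,1]<.128)&(P[:,2]>.17)&(P[:,2]<.25)
Q=P[m]
for a in np.arange(.56,.61,.01):
    s=Q[abs(Q[:,0]-a)<.005]; print(round(a,2),len(s),np.round(np.percentile(s[:,2],[50,90]),4) if len(s) else "")
b=(P[:,0]>.55)&(P[:,0]<.62)&(P[:,1]>-.06)&(P[:,1]<.07)&(P[:,2]>.25)&(P[:,2]<.282)&(g<50)
print(b.sum(),np.median(P[b],0),np.percentile(P[b],[3,97],axis=0))
cv2.imwrite("pics/e.png",cv2.resize(A[180:310,280:410],(560,560)))
o=ctrl.get_obs();print(o["eef_pos"],o["wrist_force"])
```

```text
0.56 0 
0.57 24 [0.2085 0.2107]
0.58 37 [0.2122 0.2146]
0.59 45 [0.2163 0.218 ]
0.6 29 [0.2164 0.2186]
188 [0.5953983  0.0112889  0.26874825] [[ 0.58933616 -0.03801127  0.26379587]
 [ 0.60027455  0.05284185  0.27238104]]
[0.58193123 0.00316194 0.33787566] [-1.39444161 -0.01741379 -0.95968019]
```

View pics/e.png

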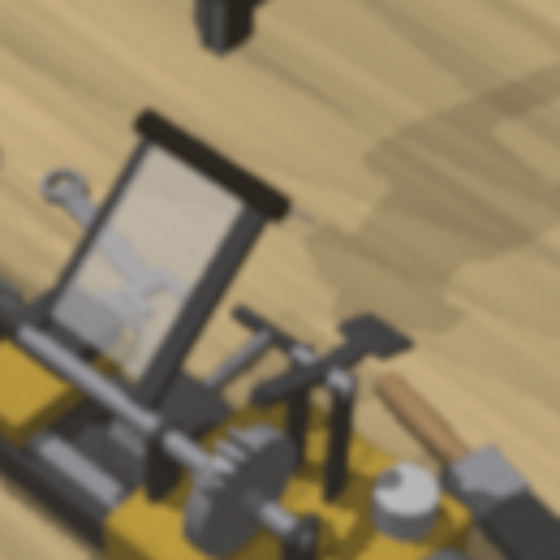

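The tab is down about 16 mm with a slope of about 0.4, so the pawl is at its stop. The guard is unmoved (bar near crop 210,165) and the tin is in place. Next I push the bar along its arc.

>>> move_arm:
  series:
    - [[0,8,2,25,0],[0,8,2,45,0],[0,8,2,55,0],[0,7,2,62,0],[0,3,2,69,0],[0,-1,2,74,0],[0,-5,2,79,0],[0,-8,2,84,0],[0,-11,2,88,0],[0,-14,2,93,0]]

```text
time_s: 7.42
eef_pos: [0.5674, 0.0027, 0.2475]
eef_rot: [-0.0, 1.0, 0.022, 0.001]
wrist_force: [-6.1, 1.8, 8.6]
opening: 0.002
grasp_force: 4.1
```

>>> move_arm:
  series:
    - [[0,-3,0,5,0],[0,-6,0,11,0],[0,-8,0,17,0],[0,-10,0,24,0],[0,-12,0,30,0],[0,-13,0,36,0],[0,-14,0,43,0],[0,-15,0,49,0],[0,-15,0,55,0],[0,-15,0,58,0]]

```text
time_s: 8.25
eef_pos: [0.5525, 0.001, 0.1862]
eef_rot: [-0.0, 1.0, 0.021, -0.0]
wrist_force: [-2.5, 0.9, 3.7]
opening: -0.003
grasp_force: 1.6
```

>>> move_arm:
  series:
    - [[0,0,0,1,0],[0,0,0,2,0],[0,0,0,3,0],[0,0,0,4,0],[0,0,0,4.5,0],[0,0,0,5,0],[0,0,0,5.5,0],[0,0,0,5.5,0],[0,0,0,5.5,0],[0,0,0,5.5,0]]

```text
time_s: 9.08
eef_pos: [0.553, 0.0009, 0.1828]
eef_rot: [0.0, 1.0, 0.021, 0.0]
wrist_force: [-4.7, -0.0, 7.8]
opening: 0.001
grasp_force: 4.1
```

>>> move_arm:
  series:
    - [[0,0,0,0.5,0],[0,0,0,1,0],[0,0,0,1.5,0],[0,0,0,2,0],[0,0,0,2.5,0],[0,0,0,2.5,0],[0,0,0,2.5,0],[0,0,0,2.5,0],[0,0,0,2.5,0],[0,0,0,2.5,0]]

```text
time_s: 9.92
eef_pos: [0.5532, 0.0008, 0.1824]
eef_rot: [0.0, 1.0, 0.021, 0.001]
wrist_force: [-11.0, 1.7, 21.4]
opening: 0.001
grasp_force: 10.8
```

The guard is on its stop: the force jumps with no travel, at bar-top height 0.182. I'll back off and verify.

>>> move_arm:
  series:
    - [[0,0,0,-3,0],[0,0,0,-10,0],[0,0,0,-30,0],[0,0,0,-65,0],[0,-20,0,-100,0],[0,-55,0,-115,0],[0,-90,0,-115,0],[0,-125,0,-115,0],[0,-140,0,-115,0],[0,-140,0,-115,0]]

```text
time_s: 10.75
eef_pos: [0.411, -0.0048, 0.2946]
eef_rot: [0.0, 1.0, 0.021, 0.001]
wrist_force: [0.8, -0.2, 0.5]
opening: 0.002
grasp_force: 0.0
```

Run:
```python
from h import *
A,d=camera("scene")
P,uv=world("scene",d,np.ones_like(d,bool)); g=A[uv[:,1],uv[:,0]].mean(1)
Q=P[(P[:,0]>.55)&(P[:,0]<.61)&(P[:,1]>.098)&(P[:,1]<.128)&(P[:,2]>.17)&(P[:,2]<.25)]
for a in (.57,.58,.59): print(a,np.median(Q[abs(Q[:,0]-a)<.005][:,2]))
b=(P[:,0]>.53)&(P[:,0]<.58)&(P[:,1]>-.06)&(P[:,1]<.06)&(P[:,2]>.16)&(P[:,2]<.21)&(g<50)
print(b.sum(),np.median(P[b],0),np.percentile(P[b],[3,97],axis=0))
cv2.imwrite("pics/f.png",cv2.resize(A[170:350,230:460],(766,600)))
print(ctrl.get_obs()["wrist_force"])
```

```text
0.57 0.20853275786011005
0.58 0.21225067175651
0.59 0.21626926473294295
115 [0.55939935 0.0081669  0.18023768] [[ 0.55393677 -0.04072229  0.17670091]
 [ 0.56363692  0.05175155  0.18378418]]
[ 0.10694488  0.34047118 -0.44060815]
```

View pics/f.png

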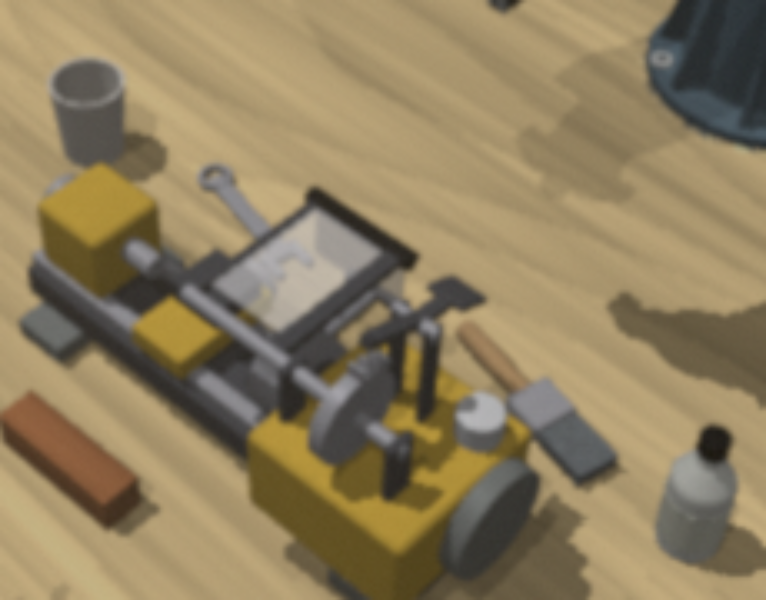

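The guard is level (bar from about 315,195 to 410,260, with its top near 183 mm). The pawl is still tilted free (tab at 455,295), the bystanders are in place and the arm is clear.

```bash
python3 -c "
from bench import order; print(order.hand_in())"
```

```text
the job is handed in; nothing more can be done
None
```

The pawl tab is pressed to its stop and free of the wheel, the chuck guard is fully closed on its stop, nothing around the lathe appears to have moved, and the job is handed in at about 11 s (no verdict was returned).

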